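# Bin the miscast roof, hover the good one over the tower

### The arm

A 7-joint arm with a two-finger parallel gripper is mounted at the origin on the work surface. World frame = base frame: x ahead of the robot, y to its left, z up, the work surface at z = 0. Lengths are in m, angles in rad, forces in N, time in s.
With the tool pointing down it reaches from about 0.425 to 0.925 m from the base axis. Payload 6.8 kg.
Tool frame: the origin (TCP) lies on the front face of the gripper's body, between the roots of the fingers; the fingertips stand 73 mm ahead of it and the grasp point (between the pads) lies 54 mm ahead of it; z points along the fingers, y is the line along which they close (so a half turn about z gives the same grasp; the last joint's range is limited). The gripper opens to 85 mm and grips with 20 to 120 N. Pads are 22 mm wide; open, the fingers measure 114 mm over their backs; the gripper's body (76 mm by 85 mm) begins 54 mm behind the grasp point. The pads swing forward as they close: fully open they stand 13 mm farther back than shut.
Start: joints at [-1.369, 0.477, 0.022, 1.555, -0.011, 1.109, -0.083], TCP at [0.206, 0.643, 0.304] pointing down, gripper open.
Joint ranges: [-2.96, 2.96], [-0.34, 2.1], [-1.41, 1.46], [0.24, 2.44], [-1.37, 4.51], [0.17, 1.92], [-2.96, 2.96]. Speed limits (rad/s): [2.39, 2.39, 3.14, 3.14, 3.14, 3.14, 3.14].

### API

Orientations are given as a unit quaternion [w, x, y, z].
In Python, from station import bot, optics gives the robot as it stands.
- The arm moves only by the tool drive_tool, never from a script. Its argument "deltas" is a list of rows, each an object with "gripper": the closure in counts, from 0 (fully open) to 255 (shut); "offset": the shift along the tool's x, y, z in units of 1000 mm (1.0 is 1000 mm), a list of three; "angular": the turn, a rotation vector about the tool's x, y, z in units of 45 degrees (1.0 is 45 degrees), a list of three. In form: [{"gripper": gripper, "offset": [dx, dy, dz], "angular": [rx, ry, rz]}, ...]. A call has 1 to 5 rows; each row is the pose to reach, as a shift and turn from the pose commanded when the call began, along the tool's axes at that moment; what a row does not reach only later rows make up. A row lasts 1/10 s, in which the tool goes at most 50 mm and 8.59 degrees, less where a joint would pass 70% of its speed; a pose out of reach is approached as far as the arm can. A call with a number of a shift or a turn outside -1 to 1 is refused whole. A call with a gripper value outside its range is refused whole. The fingers move at their own pace and stop on an object; "grip_force" is the grip in N (left out, the last holds). Time passes only in rows, so rows that repeat a pose let the fingers close. It gives the time, the measured TCP pose, the force, the opening and the grip force at its end, in the units of the state.
- bot.get_obs(): the state, without advancing time (a new reading comes with each control period).
- optics.read_camera(name): name is "scene" or "top" or "wrist"; returns the picture (384x512x3 uint8, blue, green, red); there is no depth.
- optics.camera_model(name): a dict with "fx", "fy", "cx", "cy" (pixels), "dist" ([k1, k2, p1, p2, k3] as OpenCV has them; the pictures are not rectified), "cam_to_world" (4x4, takes a point from camera to world coordinates). Camera axes: x right, y up, looking along -z (the intrinsics and any distortion apply to the point x, -y, -z); pixel columns grow to the right and rows downward; lengths in m; the calibration is good to about 2 mm. A picture is of the moment at which its call begins: read the wrist's pose just before it. camera_model takes no time and is no camera call; for the wrist camera it gives the pose at the moment of the call.
- bot.hand_in(): hands the job in; it is judged then, once.
The state is a dict: "t": time; "q": joint angles; "joint_vel": joint speeds; "joint_torque": joint torques, N m; "eef_pos": TCP position; "tool_rot": TCP orientation; "contact_force": force on the tool from outside, world axes, zero at the start; "torque": the same for the moment, N m; "gripper_width": opening from 0.0 (shut) to 1.0 (fully open); "grasp_force": force on a finger pad.
Only numpy, scipy, OpenCV 4.12 (cv2) and the standard library are available. Lean on these libraries where they do the work, as an engineer would, in place of code of your own. Each camera call takes 0.05 s, during which the arm holds its last target. There are 200 camera calls.

### The job

Two resin roof castings lie on the modelling bench: set the miscast one (square paper tag, two corners broken off) upright and flat in the black reject tray and let it go. Then pick up the sound one (round paper tag), carry it over the broken walls of the ruin and finish while still holding it hovering level about 10 mm above the open tower, centred and with its long side along the tower's long side (either way round), ready for gluing: do not put it down or let go, and never let it touch the ruin. Leave the glue bottle, the paint pot and the brush alone.

Things in the scene. Friction and masses are not known exactly. Their poses are not given: they have to be found in the camera images.
- sound_roof: Sound roof casting, grey resin, loose, about 90 g. A slab 84 (its x) x 56 (its y) x 8 mm thick; on its middle a block-shaped lantern 40 (x) x 28 (y) mm rising from 8 to 52 mm above the underside, to be gripped across its 28 mm width (y). Four pointed pinnacles (9 mm thick, tops 21.5 mm above the underside) at x +-36, y +-22 mm. A ROUND buff paper tag, 24 mm, on the lantern's flat top. Starts upright on the bench. Origin: centre of the slab's underside; z up.
- miscast_roof: Miscast roof casting: same resin, size, lantern and origin as the sound one, but both corners at its +x end are broken off with their pinnacles (beyond x = +20 mm the slab is only 24 mm wide) and the tag on the lantern's top is SQUARE, 26 mm. Starts upright on the bench; which of the two castings is nearer the robot varies.
- reject_tray: Black open plastic tray, fixed, outside 150 (its x) x 124 (its y) x 30 mm high, walls 4 mm, floor 4 mm thick (see reject_tray_in). Origin: centre of its underside.
- reject_tray_in (a point): Centre of the reject tray's inner floor, top surface of the floor.
- ruin: Dark grey ruined building, fixed: base board 200 x 180 x 12 mm (x from -125 to +75, y from -110 to +70 mm) with an open rectangular tower in it, outside 84 (its x) x 56 (its y) mm, whose flat rim is 110 mm above the bench. Broken walls 10 mm thick and up to 150 mm above the bench stand beside the tower: one along y = -100 mm (x from -120 to +60), one along x = -115 mm (y from -95 to +55). Origin: under the tower's centre at bench level; x along the tower's long side.
- tower_top (a point): Centre of the tower's open top, at the height of its rim (110 mm above the bench); axes as the ruin's.
- glue_bottle: White glue bottle, black cap, 36 mm thick, 95 mm tall, standing loose. Bystander. Origin: centre of its underside.
- paint_pot: Small paint pot with white cap, 34 mm thick, 45 mm tall, standing loose. Bystander. Origin: centre of its underside.
- brush: Brush about 170 mm long lying loose on the bench beyond the castings. Bystander. Its x runs along the handle.
Not all that is in view belongs to the job. Leave any orange look-alike of the miscast_roof alone.

How it is judged:
On the way, in this order (a step that is already met when the one before it is completed fails the run):
1. the miscast roof lies flat and upright in the reject tray, let go and at rest (horizontal distance between miscast_roof and reject_tray_in below 0.05 m and z of miscast_roof in the frame of reject_tray_in below 0.005 m and angle between miscast_roof's own z axis and vertical below 0.12 rad and linear speed of miscast_roof below 0.02 m/s and contact force between the fingers and miscast_roof below 0.1 N), for 0.2 s.
2. the sound roof is then lifted 50 mm off the bench in the fingers (height (world z) of sound_roof above 0.05 m and contact force between the fingers and sound_roof above 0.5 N), for 0.1 s.
At the end, for the whole second after the job is handed in: Miscast roof flat on the reject tray's floor, released, still. Sound roof held still in the fingers: underside 3 to 20 mm above the tower rim, centre within 8 mm of the tower's, long sides within 0.12 rad, level within 0.10 rad, not touching the ruin (all of step 1 and horizontal distance between sound_roof and tower_top below 0.008 m and z of sound_roof in the frame of tower_top between 0.003 and 0.02 m and angle between the x axis of sound_roof and the x axis of ruin, either way round below 0.12 rad and angle between sound_roof's own z axis and vertical below 0.1 rad and linear speed of sound_roof below 0.02 m/s and angular speed of sound_roof below 0.2 rad/s and contact force between the fingers and sound_roof above 0.5 N and contact force between sound_roof and ruin below 0.05 N); the arm keeps its last pose, push and grip.
It fails at once if the sound roof touches the ruin (contact force between sound_roof and ruin above 0.5 N).
It fails at once if a bystander (glue bottle, paint pot, brush) is moved by more than 30 mm or a bottle is knocked over (distance of any of glue_bottle, paint_pot, brush from where it was at the start of the episode above 0.03 m or angle between any of glue_bottle, paint_pot's own z axis and vertical above 0.5 rad).
It also fails if it takes over 58 s, if anything falls off the work surface, if the arm or the gripper's body presses on something with over 40 N, if the wrist force passes 120 N, or if a joint passes its speed limit or range.

## Working session

There is one attempt and no reset: what is moved stays moved. The work goes in short steps, Python scripts to look and compute and a tool call to move; the robot and the scene stay as the last step left them, time stands still between calls to the robot, and variables do not carry over. Pictures are saved under pics/ and viewed, at most 10 in all, crops included, and the job is handed in when it is done.

Besides the shell and the picture viewer there is one more tool, called as name(argument=value, ...), one argument or row to a line, values as JSON. drive_tool: Moves the arm, as the interface text tells. Its arguments: {"type":"object","properties":{"deltas":{"type":"array"},"grip_force":{"type":"number"}},"required":["deltas"]}

```bash
mkdir -p pics; python3 - <<'E'
from station import bot, optics
import cv2, numpy as np
s=bot.get_obs();print({k:np.round(v,3).tolist() for k,v in s.items()})
for n in ("top","scene"):
    m=optics.camera_model(n);print(n,{k:np.round(v,3).tolist() for k,v in m.items()})
    cv2.imwrite(f"pics/{n}0.png",optics.read_camera(n))
E
```

```text
{'t': 0.0, 'q': [-1.369, 0.478, 0.022, 1.556, -0.011, 1.109, -0.083], 'joint_vel': [-0.002, 0.0, -0.001, -0.001, 0.001, 0.001, -0.0], 'joint_torque': [-0.001, -59.646, 1.607, -28.118, 0.012, 0.009, -0.0], 'eef_pos': [0.206, 0.642, 0.303], 'tool_rot': [-0.0, 0.154, 0.988, -0.001], 'contact_force': [0.845, 0.462, -0.213], 'torque': [0.038, -0.024, 0.009], 'grasp_force': 0.0, 'gripper_width': 0.997}
top {'fx': 411.048, 'fy': 411.048, 'cx': 258.143, 'cy': 192.005, 'dist': [0.022, 0.0, 0.0, 0.0, 0.0], 'cam_to_world': [[-0.009, 0.986, -0.165, 0.394], [-1.0, -0.004, 0.03, -0.025], [0.029, 0.165, 0.986, 1.052], [0.0, 0.0, 0.0, 1.0]]}
scene {'fx': 350.395, 'fy': 350.395, 'cx': 258.25, 'cy': 189.565, 'dist': [-0.035, 0.0, 0.0, 0.0, 0.0], 'cam_to_world': [[0.484, -0.712, 0.508, 0.929], [0.875, 0.386, -0.293, -0.246], [0.012, 0.587, 0.81, 0.678], [0.0, 0.0, 0.0, 1.0]]}
```

View pics/top0.png

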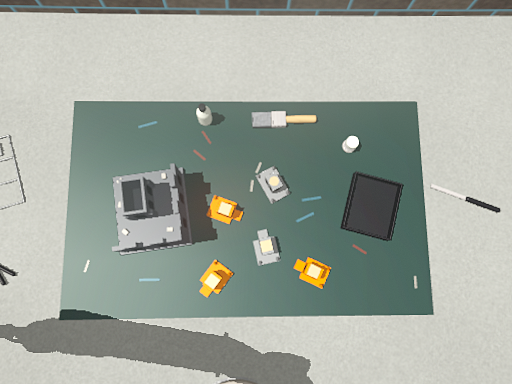

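View pics/scene0.png

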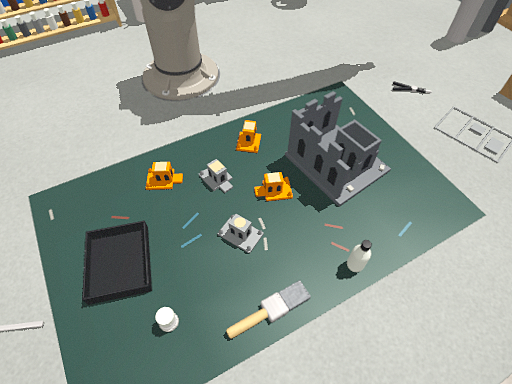

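The top view shows two grey castings, at (272,184) and at (266,246). The second has its narrow broken end at the top, and three orange decoys lie around them. The ruin is at (150,208), the tray at (373,206), the bottle at (204,115), the pot at (350,144) and the brush at (285,119). Next I'll enlarge both grey castings and measure them.

```bash
cat > h.py <<'E'
from station import bot, optics
import cv2, numpy as np
def ray(m,px):
    K=np.array([[m['fx'],0,m['cx']],[0,m['fy'],m['cy']],[0,0,1]])
    u=cv2.undistortPoints(np.float64(px).reshape(-1,1,2),K,np.float64(m['dist'])).reshape(-1,2)
    T=np.array(m['cam_to_world']); d=np.c_[u[:,0],-u[:,1],-np.ones(len(u))]@T[:3,:3].T
    return T[:3,3],d
def plane(m,px,z):
    o,d=ray(m,px); return o+d*((z-o[2])/d[:,2])[:,None]
def tri(m1,p1,m2,p2):
    o1,d1=ray(m1,p1);o2,d2=ray(m2,p2)
    A=np.c_[d1[0],-d2[0]];t=np.linalg.lstsq(A,o2-o1,rcond=None)[0]
    a=o1+t[0]*d1[0];b=o2+t[1]*d2[0];return (a+b)/2,np.linalg.norm(a-b)
def blobs(mask,amin=20):
    n,l,st,c=cv2.connectedComponentsWithStats(mask.astype(np.uint8))
    return [(c[i],st[i],l==i) for i in range(1,n) if st[i,4]>=amin]
def proj(m,P):
    T=np.linalg.inv(np.array(m['cam_to_world'])); p=np.atleast_2d(P)@T[:3,:3].T+T[:3,3]
    p=p*[1,-1,-1]; K=np.array([[m['fx'],0,m['cx']],[0,m['fy'],m['cy']],[0,0,1]])
    return cv2.projectPoints(p,np.zeros(3),np.zeros(3),K,np.float64(m['dist']))[0].reshape(-1,2)
E
python3 - <<'E'
from h import *
I={n:cv2.imread(f"pics/{n}0.png") for n in("top","scene")}
M={n:optics.camera_model(n) for n in I}
for n,im in I.items():
    hsv=cv2.cvtColor(im,cv2.COLOR_BGR2HSV);h,s,v=cv2.split(hsv)
    mk=(h>12)&(h<35)&(s>25)&(s<140)&(v>170)
    for c,st,l in blobs(mk,15): print(n,np.round(c,1),st, np.round(plane(M[n],c,.052)[0],3))
t,s=I["top"],I["scene"]
a=[cv2.resize(t[155:215,240:310],(350,300),interpolation=2),cv2.resize(t[220:280,240:310],(350,300),interpolation=2)]
b=[cv2.resize(s[205:265,205:275],(350,300),interpolation=2),cv2.resize(s[145:205,185:255],(350,300),interpolation=2)]
cv2.imwrite("pics/crop.png",np.vstack([np.hstack(a),np.hstack(b)]))
E
```

```text
top [300.5 118.2] [285 115  31   8 215] [ 0.751 -0.165  0.052]
top [273.6 180.6] [269 176  10  10  84] [ 0.59  -0.094  0.052]
top [224.5 208.3] [218 202  14  14 135] [0.521 0.027 0.052]
top [265.9 245.4] [259 239  14  14 137] [ 0.43  -0.073  0.052]
top [313.6 270.7] [307 264  14  15 138] [ 0.369 -0.186  0.052]
top [211.7 280.8] [204 273  16  16 145] [0.348 0.057 0.052]
top [231.6 382.5] [222 381  21   3  26] [0.122 0.009 0.052]
scene [35.1  1.2] [32  0  7  4 19] [-0.612 -0.329  0.052]
scene [30.7  7.7] [  0   0  73  18 281] [-0.569 -0.351  0.052]
scene [21.1  4.5] [18  3  7  5 26] [-0.612 -0.379  0.052]
scene [504.   11.7] [500   8   8   9  27] [0.259 1.177 0.052]
scene [85.3 16.6] [83 15  6  5 19] [-0.402 -0.189  0.052]
scene [72.5 20. ] [70 18  6  6 24] [-0.401 -0.233  0.052]
scene [47.8 32.9] [  0  19 101  29 403] [-0.357 -0.323  0.052]
scene [59.4 23.4] [57 21  6  6 25] [-0.4   -0.278  0.052]
scene [46.  26.7] [43 25  7  5 28] [-0.401 -0.322  0.052]
scene [32.3 30.4] [29 28  7  6 22] [-0.401 -0.367  0.052]
scene [18.4 33.8] [15 32  8  5 23] [-0.402 -0.411  0.052]
scene [ 4.4 37.5] [ 1 36  8  5 24] [-0.401 -0.455  0.052]
scene [208.4  65.9] [199  54  19  23 252] [0.069 0.07  0.052]
scene [195.   85.4] [177  71  38  25 374] [ 0.135 -0.001  0.052]
scene [248.6 125.3] [243 121  12   9  82] [0.348 0.056 0.052]
scene [216.3 165.9] [209 160  16  12 111] [ 0.431 -0.073  0.052]
scene [160.2 165.9] [155 162  12   9  98] [ 0.369 -0.187  0.052]
scene [273.5 176.8] [267 172  14  10 110] [0.522 0.028 0.052]
scene [239.5 222. ] [234 217  12  11 103] [ 0.59  -0.094  0.052]
scene [246.8 322.6] [226 308  42  30 459] [ 0.777 -0.175  0.052]
```

View pics/crop.png

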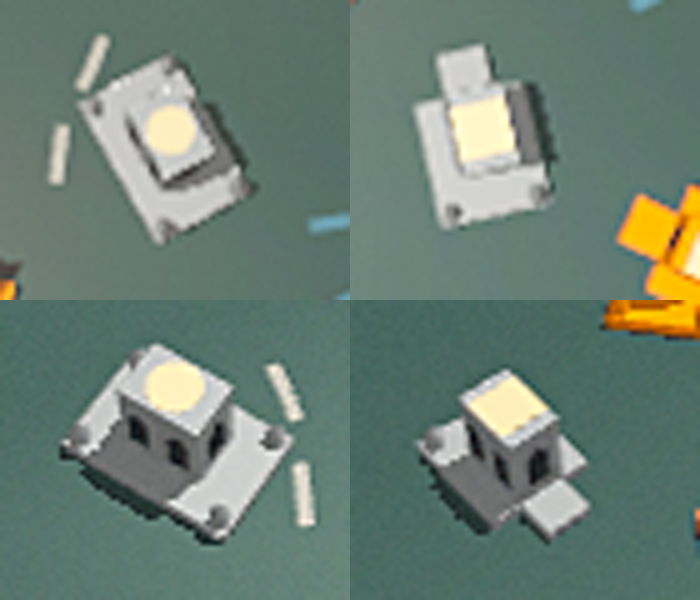

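The square tag is on the casting at (266,246), which also has the narrow broken end, so that is the miscast. The round tag and four pinnacles at (273,181) mark the sound one. The orange ones are decoys. Both views agree on the tags at a height of 52 mm. Next are the casting angles, the tray and the ruin.

```bash
python3 - <<'E'
from h import *
I={n:cv2.imread(f"pics/{n}0.png") for n in("top","scene")}
M={n:optics.camera_model(n) for n in I}
def ang(a,b,z):
    p=plane(M["top"],[a,b],z);d=p[1]-p[0];return np.round(p[:,:2],3).tolist(),np.linalg.norm(d),np.degrees(np.arctan2(d[1],d[0]))
print("sound long edge",ang((272,203.4),(256,175.6),.008))
print("misc long edge(part, 62)",ang((259,265.6),(253,241),.008))
im=I["top"]
v=cv2.cvtColor(im,cv2.COLOR_BGR2HSV)
tag=(v[...,0]>12)&(v[...,0]<35)&(v[...,1]>25)&(v[...,1]<140)&(v[...,2]>170)
c=max((b for b in blobs(tag) if abs(b[0][0]-266)<4 and abs(b[0][1]-245)<4),key=lambda b:b[1][4])
ct=cv2.findContours(c[2].astype(np.uint8),0,1)[0][0]
r=cv2.boxPoints(cv2.minAreaRect(ct));print("tag",np.round(plane(M["top"],r,.052),3).tolist())
mk=(im.max(2)<45); mk[:, :330]=0;mk[:,415:]=0;mk[:150]=0
b=max(blobs(mk,200),key=lambda b:b[1][4])
ct=cv2.findContours(b[2].astype(np.uint8),0,1)[0][0]
rr=cv2.minAreaRect(ct);print("tray px",rr);p=plane(M["top"],cv2.boxPoints(rr),.03);print(np.round(p,3).tolist(),np.linalg.norm(np.diff(p,axis=0),axis=1),p.mean(0))
a=cv2.resize(im[160:260,105:205],(400,400),interpolation=2)
s=cv2.resize(I["scene"][85:205,275:395],(400,400),interpolation=2)
t=cv2.resize(im[165:245,335:410],(188,200),interpolation=2)
W=np.hstack([a,s]);
cv2.imwrite("pics/ruin.png",np.vstack([W,np.hstack([t,np.zeros((200,612,3),np.uint8)])]))
E
```

```text
sound long edge ([[0.539, -0.092], [0.612, -0.051]], np.float64(0.08343314970597342), np.float64(29.01431961823344))
misc long edge(part, 62) ([[0.382, -0.057], [0.443, -0.042]], np.float64(0.06290277982654684), np.float64(13.38788548043391))
tag [[0.441, -0.056, 0.052], [0.447, -0.084, 0.052], [0.42, -0.09, 0.052], [0.414, -0.061, 0.052]]
tray px ((372.83160400390625, 205.17507934570312), (45.682823181152344, 56.44687271118164), 11.88865852355957)
[[0.472, -0.271, 0.03], [0.613, -0.307, 0.03], [0.588, -0.421, 0.03], [0.448, -0.382, 0.03]] [0.14542953 0.11608118 0.14526078] [ 0.53060642 -0.34536739  0.03      ]
```

View pics/ruin.png

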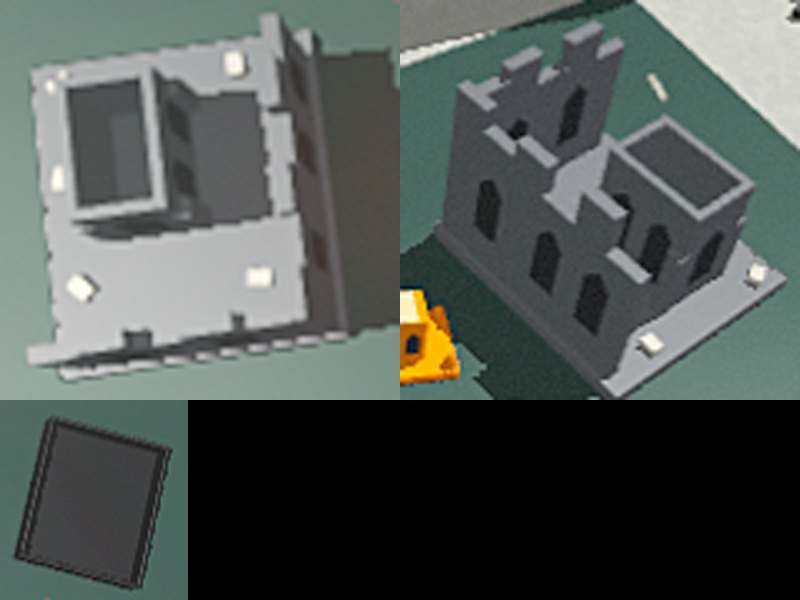

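The crop shows the tower rim clearly in both views: outer corners near (65,80), (155,68), (166,203) and (75,220) on the left, and the four-sided rim on the right. The tray is cleanly visible too. Now I'll turn these into positions.

```bash
python3 - <<'E'
from h import *
M={n:optics.camera_model(n) for n in("top","scene")}
# order: top-left, top-right, bottom-right, bottom-left (top image): +x+y, +x-y, -x-y, -x+y
t=np.array([(65,80),(155,68),(166,203),(75,220)])/4+[105,160]-.4
s=np.array([(353,185),(297,217),(208,143),(265,117)])*.3+[275,85]-.35
for n,p in(("top",t),("scene",s)):
    P=plane(M[n],p,.11)[:,:2];print(n,np.round(P,3).tolist(),np.linalg.norm(np.diff(P,axis=0),axis=1).round(3),P.mean(0).round(4))
    for a,b in((3,0),(2,1)): d=P[b]-P[a];print(np.degrees(np.arctan2(d[1],d[0])))
print([ (np.round(a,3).tolist(),round(e,4)) for a,e in(tri(M["top"],t[i],M["scene"],s[i]) for i in range(4))])
# base board far edge (top crop): corners
b=np.array([(32,68),(62,378),(340,340)])/4+[105,160]-.4
print(np.round(plane(M["top"],b,.012),3).tolist())
E
```

```text
top [[0.582, 0.263], [0.589, 0.212], [0.51, 0.203], [0.501, 0.254]] [0.052 0.079 0.052] [0.5452 0.2331]
6.5365341573947155
6.587446057991755
scene [[0.584, 0.268], [0.589, 0.216], [0.505, 0.205], [0.503, 0.257]] [0.053 0.085 0.052] [0.5453 0.2363]
7.977695750832912
7.148336487451172
[([0.583, 0.265, 0.11], np.float64(0.005)), ([0.589, 0.213, 0.111], np.float64(0.0028)), ([0.509, 0.201, 0.115], np.float64(0.001)), ([0.502, 0.256, 0.109], np.float64(0.0035))]
[[0.609, 0.314, 0.012], [0.414, 0.286, 0.012], [0.435, 0.116, 0.012]]
```

```bash
cat >> h.py <<'E'
from scipy.spatial.transform import Rotation as R
def state():
    s=bot.get_obs();q=s['tool_rot'];return s,np.array(s['eef_pos']),R.from_quat([q[1],q[2],q[3],q[0]])
def step(p,r,pos,yaw):
    """offset/angular to TCP pos, tool down, tool x at yaw deg (mod 180)"""
    x=r.as_matrix()[:,0];c=np.degrees(np.arctan2(x[1],x[0]))
    y=c+((yaw-c+90)%180-90)
    t=R.from_euler('z',y,degrees=True)*R.from_euler('x',180,degrees=True)
    return np.round(r.inv().apply(np.array(pos)-p),4),np.round((r.inv()*t).as_rotvec()/(np.pi/4),3),t
def plan(*wps):
    s,p,r=state();print("t",round(s['t'],2),"p",np.round(p,4),"w",round(s['gripper_width'],3),"gf",s['grasp_force'])
    for pos,yaw in wps:
        o,a,t=step(p,r,pos,yaw);print(pos,yaw,"offset",o.tolist(),"ang",a.tolist(),"rows>=",round(np.linalg.norm(o)/.05,1),round(np.linalg.norm(a)*45/8.59,1));p,r=np.array(pos),t
E
python3 - <<'E'
from h import *
plan(([.42,.30,.32],7),([.53,.17,.32],7),([.44,-.07,.25],12))
s,p,r=state();T=np.array(optics.camera_model("wrist")['cam_to_world']);print("cam in tool",r.inv().apply(T[:3,3]-p),(r.as_matrix().T@T[:3,:3]).round(2).tolist(),optics.camera_model("wrist")['fx'])
E
```

```text
t 0.1 p [0.2057 0.6425 0.303 ] w 0.998 gf 0.0
[0.42, 0.3, 0.32] 7 offset [-0.3085, -0.2608, -0.0165] ang [-0.002, -0.0, -0.55] rows>= 8.1 2.9
[0.53, 0.17, 0.32] 7 offset [-0.0933, -0.1424, -0.0] ang [-0.0, -0.0, 0.0] rows>= 3.4 0.0
[0.44, -0.07, 0.25] 12 offset [0.1186, -0.2272, 0.07] ang [0.0, 0.0, -0.111] rows>= 5.3 0.6
cam in tool [ 0.07185813  0.00072478 -0.07023148] [[-0.0, 0.96, 0.28], [1.0, 0.0, -0.0], [-0.0, 0.28, -0.96]] 333.01287147151504
```

drive_tool(
  deltas=[
    {"gripper":0,"offset":[-0.042,-0.028,-0.004],"angular":[0,0,0]},
    {"gripper":0,"offset":[-0.083,-0.056,-0.008],"angular":[0,0,0]},
    {"gripper":0,"offset":[-0.124,-0.084,-0.015],"angular":[0,0,0]},
    {"gripper":0,"offset":[-0.165,-0.112,-0.02],"angular":[0,0,0]},
    {"gripper":0,"offset":[-0.206,-0.138,-0.025],"angular":[0,0,0]},
  ],
)

```text
t: 0.6
eef_pos: [0.3607, 0.4466, 0.3289]
tool_rot: [-0.0, 0.154, 0.988, -0.0]
contact_force: [0.7, 1.3, -0.2]
gripper_width: 1.003
grasp_force: 0.0
```

drive_tool(
  deltas=[
    {"gripper":0,"offset":[-0.042,-0.028,-0.004],"angular":[0,0,-0.15]},
    {"gripper":0,"offset":[-0.083,-0.056,-0.008],"angular":[0,0,-0.3]},
    {"gripper":0,"offset":[-0.124,-0.084,-0.015],"angular":[0,0,-0.45]},
    {"gripper":0,"offset":[-0.165,-0.112,-0.015],"angular":[0,0,-0.55]},
    {"gripper":0,"offset":[-0.206,-0.138,-0.015],"angular":[0,0,-0.55]},
  ],
)

```text
t: 1.1
eef_pos: [0.5149, 0.2523, 0.3441]
tool_rot: [0.0, -0.062, 0.998, 0.0]
contact_force: [0.8, 0.5, -0.2]
gripper_width: 0.998
grasp_force: 0.0
```

```bash
python3 - <<'E'
from h import *
plan(([.53,.235,.34],7),([.42,-.07,.25],12))
s=bot.get_obs();print(np.abs(s['joint_vel']).max())
E
```

```text
t 1.1 p [0.5149 0.2523 0.3441] w 0.998 gf 0.0
[0.53, 0.235, 0.34] 7 offset [-0.0128, -0.019, 0.0041] ang [0.0, 0.0, 0.002] rows>= 0.5 0.0
[0.42, -0.07, 0.25] 12 offset [0.1464, -0.2893, 0.09] ang [-0.0, 0.0, -0.111] rows>= 6.7 0.6
0.8810671451964741
```

drive_tool(
  deltas=[
    {"gripper":0,"offset":[-0.013,-0.019,0.004],"angular":[0,0,0]},
    {"gripper":0,"offset":[-0.013,-0.019,0.004],"angular":[0,0,0]},
    {"gripper":0,"offset":[-0.013,-0.019,0.004],"angular":[0,0,0]},
    {"gripper":0,"offset":[-0.013,-0.019,0.004],"angular":[0,0,0]},
  ],
)

```text
t: 1.5
eef_pos: [0.5282, 0.2387, 0.3397]
tool_rot: [-0.0, -0.062, 0.998, 0.0]
contact_force: [-0.2, 0.5, 1.0]
gripper_width: 0.995
grasp_force: 0.0
```

```bash
python3 - <<'E'
from h import *
import pickle
m=optics.camera_model("wrist");im=optics.read_camera("wrist");cv2.imwrite("pics/w1.png",im);pickle.dump(m,open("w1.pkl","wb"))
plan(([.42,-.07,.25],12))
E
```

```text
t 1.55 p [0.5282 0.2388 0.3398] w 1.001 gf 0.0
[0.42, -0.07, 0.25] 12 offset [0.1458, -0.293, 0.0897] ang [0.001, -0.001, -0.108] rows>= 6.8 0.6
```

View pics/w1.png

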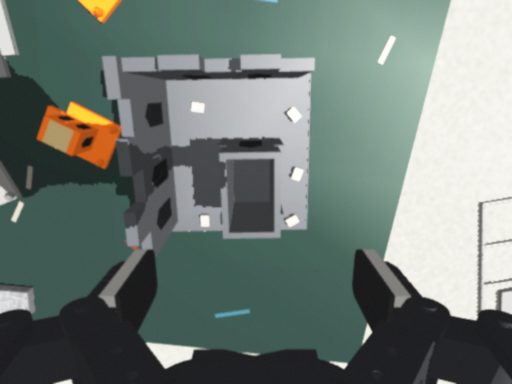

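The wrist view shows the tower rim with its outer corners near (221,153), (281,153), (281,237) and (222,238).

```bash
python3 - <<'E'
from h import *
import pickle
m=pickle.load(open("w1.pkl","rb"));im=cv2.imread("pics/w1.png");g=cv2.cvtColor(im,cv2.COLOR_BGR2GRAY)
c=np.float32([[221,153],[281,153],[281,237],[222,238]]).reshape(-1,1,2)
c2=cv2.cornerSubPix(g,c.copy(),(4,4),(-1,-1),(3,50,.01)).reshape(-1,2);print(c2)
for q in(c.reshape(-1,2),c2):
    P=plane(m,q,.11)[:,:2];print(np.round(P,4).tolist(),np.linalg.norm(np.diff(P,axis=0),axis=1).round(4),P.mean(0).round(4),[np.degrees(np.arctan2(*(P[b]-P[a])[::-1])).round(2) for a,b in((0,3),(1,2))])
# inner dark opening
mk=(g<75).astype(np.uint8); b=[x for x in blobs(mk,300) if 225<x[0][0]<275 and 160<x[0][1]<235]
for x in b:print(x[0],x[1])
cv2.imwrite("pics/rim.png",cv2.resize(im[140:250,205:295],(450,550),interpolation=cv2.INTER_CUBIC))
E
```

```text
[[218.76218 152.58057]
 [280.14438 151.15877]
 [280.02988 237.28229]
 [222.719   238.28299]]
[[0.5093, 0.2074], [0.5026, 0.2613], [0.5841, 0.2733], [0.5922, 0.2163]] [0.0543 0.0824 0.0575] [0.547  0.2396] [np.float64(6.17), np.float64(8.39)]
[[0.5092, 0.2053], [0.501, 0.2603], [0.5845, 0.2724], [0.5924, 0.2171]] [0.0555 0.0843 0.0559] [0.5468 0.2388] [np.float64(8.02), np.float64(8.27)]
[252.7511857  196.95111273] [ 230  160   43   72 2741]
```

View pics/rim.png

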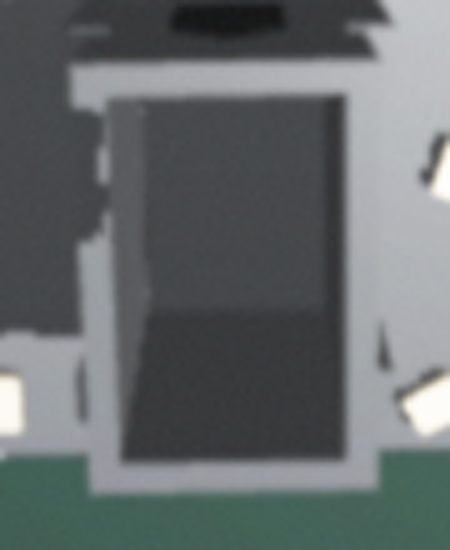

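drive_tool(
  deltas=[
    {"gripper":0,"offset":[0.022,-0.044,0.0],"angular":[0,0,0]},
    {"gripper":0,"offset":[0.044,-0.088,0],"angular":[0,0,0]},
    {"gripper":0,"offset":[0.066,-0.132,0.0],"angular":[0,0,0]},
    {"gripper":0,"offset":[0.088,-0.176,0.02],"angular":[0,0,0]},
    {"gripper":0,"offset":[0.11,-0.22,0.04],"angular":[0,0,0]},
  ],
)

```text
t: 2.05
eef_pos: [0.4481, 0.0105, 0.3025]
tool_rot: [0.001, -0.062, 0.998, 0.0]
contact_force: [0.9, 0.0, 0.6]
gripper_width: 0.998
grasp_force: 0.0
```

drive_tool(
  deltas=[
    {"gripper":0,"offset":[0.02,-0.04,0.03],"angular":[0,0,-0.11]},
    {"gripper":0,"offset":[0.036,-0.073,0.05],"angular":[0,0,-0.11]},
    {"gripper":0,"offset":[0.036,-0.073,0.05],"angular":[0,0,-0.11]},
    {"gripper":0,"offset":[0.036,-0.073,0.05],"angular":[0,0,-0.11]},
    {"gripper":0,"offset":[0.036,-0.073,0.05],"angular":[0,0,-0.11]},
  ],
)

```text
t: 2.55
eef_pos: [0.4229, -0.0645, 0.2529]
tool_rot: [0.001, -0.105, 0.994, 0.0]
contact_force: [0.7, 0.6, -0.2]
gripper_width: 1.002
grasp_force: 0.0
```

```bash
python3 - <<'E'
from h import *
import pickle
m=optics.camera_model("wrist");im=optics.read_camera("wrist");cv2.imwrite("pics/w2.png",im);pickle.dump(m,open("w2.pkl","wb"))
plan(([.43,-.073,.14],12),([.43,-.073,.087],12))
E
```

```text
t 2.6 p [ 0.423  -0.0644  0.2529] w 1.001 gf 0.0
[0.43, -0.073, 0.14] 12 offset [-0.0048, -0.0099, 0.1129] ang [0.0, 0.002, 0.003] rows>= 2.3 0.0
[0.43, -0.073, 0.087] 12 offset [0.0, -0.0, 0.053] ang [0.0, 0.0, 0.0] rows>= 1.1 0.0
```

View pics/w2.png

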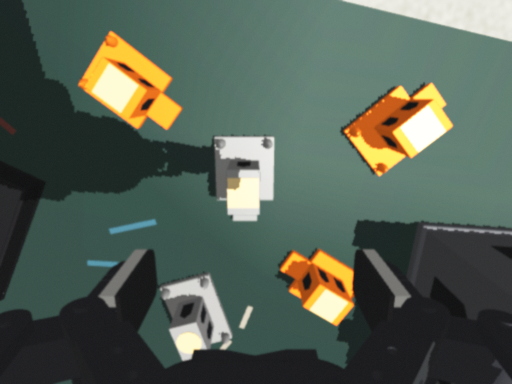

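The miscast is at (243,180) in the wrist view. Its square tag spans about (228,178) to (260,213) and it is aligned with the image axes, so its yaw is close to 12°.

```bash
python3 - <<'E'
from h import *
import pickle
m=pickle.load(open("w2.pkl","rb"));im=cv2.imread("pics/w2.png");v=cv2.cvtColor(im,cv2.COLOR_BGR2HSV)
mk=((v[...,1]>40)&(v[...,0]>8)&(v[...,0]<35));mk[:, :215]=0;mk[:,275:]=0;mk[:165]=0;mk[230:]=0
b=max(blobs(mk,50),key=lambda b:b[1][4]);ct=cv2.findContours(b[2].astype(np.uint8),0,1)[0][0]
r=cv2.minAreaRect(ct);q=cv2.boxPoints(r);P=plane(m,q,.052);print(r);print(np.round(P,4).tolist(),P.mean(0))
print(np.linalg.norm(np.diff(P,axis=0),axis=1),[np.degrees(np.arctan2(*(P[i+1]-P[i])[1::-1])).round(1) for i in range(3)])
e=plane(m,[(214,137),(272.5,137)],.008);d=e[1]-e[0];print("rear edge",e,np.linalg.norm(d),np.degrees(np.arctan2(d[1],d[0])))
E
```

```text
((233.15933227539062, 192.11062622070312), (14.168547630310059, 30.53221893310547), 3.8140745162963867)
[[0.4472, -0.0836, 0.052], [0.4205, -0.0869, 0.052], [0.4188, -0.0752, 0.052], [0.4455, -0.0716, 0.052]] [ 0.43298795 -0.07932624  0.052     ]
[0.0269251  0.01182338 0.02694625] [np.float64(-173.0), np.float64(98.1), np.float64(7.7)]
rear edge [[ 0.39672107 -0.10736031  0.008     ]
 [ 0.38525093 -0.05367762  0.008     ]] 0.05489439964078087 102.06077412972634
```

drive_tool(
  deltas=[
    {"gripper":0,"offset":[-0.006,-0.009,0.04],"angular":[0,0,0]},
    {"gripper":0,"offset":[-0.006,-0.009,0.08],"angular":[0,0,0]},
    {"gripper":0,"offset":[-0.006,-0.009,0.115],"angular":[0,0,0]},
    {"gripper":0,"offset":[-0.006,-0.009,0.145],"angular":[0,0,0]},
    {"gripper":0,"offset":[-0.006,-0.009,0.165],"angular":[0,0,0]},
  ],
)

```text
t: 3.1
eef_pos: [0.4301, -0.072, 0.0856]
tool_rot: [-0.0, -0.106, 0.994, 0.0]
contact_force: [-0.1, -0.1, 0.6]
gripper_width: 0.999
grasp_force: 0.0
```

drive_tool(
  deltas=[
    {"gripper":255,"offset":[0,0,0],"angular":[0,0,0]},
    {"gripper":255,"offset":[0,0,0],"angular":[0,0,0]},
    {"gripper":255,"offset":[0,0,0],"angular":[0,0,0]},
    {"gripper":255,"offset":[0,0,0],"angular":[0,0,0]},
    {"gripper":255,"offset":[0,0,0],"angular":[0,0,0]},
  ],
  grip_force=30,
)

```text
t: 3.6
eef_pos: [0.4307, -0.0734, 0.0885]
tool_rot: [0.001, -0.104, 0.995, 0.0]
contact_force: [-0.8, 0.7, 8.2]
gripper_width: 0.323
grasp_force: 30.4
```

drive_tool(
  deltas=[
    {"gripper":255,"offset":[0,0,0],"angular":[0,0,0]},
    {"gripper":255,"offset":[0,0,0],"angular":[0,0,0]},
    {"gripper":255,"offset":[0,0,0],"angular":[0,0,0]},
  ],
  grip_force=30,
)

```text
t: 3.9
eef_pos: [0.4307, -0.0734, 0.0885]
tool_rot: [0.001, -0.104, 0.995, 0.0]
contact_force: [-0.8, 1.9, 7.9]
gripper_width: 0.322
grasp_force: 30.5
```

drive_tool(
  deltas=[
    {"gripper":255,"offset":[0,0,-0.02],"angular":[0,0,0]},
    {"gripper":255,"offset":[0,-0.0,-0.05],"angular":[0,0,0]},
    {"gripper":255,"offset":[0,-0.02,-0.08],"angular":[0,0,0]},
    {"gripper":255,"offset":[-0.01,-0.06,-0.1],"angular":[0,0,0]},
    {"gripper":255,"offset":[-0.015,-0.1,-0.1],"angular":[0,0,0]},
  ],
)

```text
t: 4.4
eef_pos: [0.4676, -0.1691, 0.1909]
tool_rot: [0.004, -0.105, 0.994, -0.001]
contact_force: [1.8, 0.2, -1.0]
gripper_width: 0.323
grasp_force: 30.1
```

drive_tool(
  deltas=[
    {"gripper":255,"offset":[-0.005,-0.04,0],"angular":[0,0,0]},
    {"gripper":255,"offset":[-0.01,-0.08,0],"angular":[0,0,0]},
    {"gripper":255,"offset":[-0.015,-0.12,0],"angular":[0,0,0]},
    {"gripper":255,"offset":[-0.02,-0.155,0],"angular":[0,0,0]},
    {"gripper":255,"offset":[-0.026,-0.187,0.0],"angular":[0,0,0]},
  ],
)

```text
t: 4.9
eef_pos: [0.5292, -0.3478, 0.1878]
tool_rot: [0.0, -0.104, 0.995, -0.0]
contact_force: [0.5, -0.1, 0.5]
gripper_width: 0.321
grasp_force: 30.1
```

drive_tool(
  deltas=[
    {"gripper":255,"offset":[0,0,0.02],"angular":[0,0,0]},
    {"gripper":255,"offset":[0,0,0.04],"angular":[0,0,0]},
    {"gripper":255,"offset":[0,0,0.055],"angular":[0,0,0]},
    {"gripper":255,"offset":[0,0,0.065],"angular":[0,0,0]},
    {"gripper":255,"offset":[0,0,0.065],"angular":[0,0,0]},
  ],
)

```text
t: 5.4
eef_pos: [0.5286, -0.3451, 0.121]
tool_rot: [-0.001, -0.104, 0.995, 0.001]
contact_force: [-0.3, -1.4, -0.2]
gripper_width: 0.325
grasp_force: 30.1
```

```bash
python3 - <<'E'
from h import *
plan(([.5306,-.345,.095],12))
m=optics.camera_model("scene");im=optics.read_camera("scene")
cv2.imwrite("pics/s2.png",cv2.resize(im[180:330,50:200],(600,600),interpolation=2))
E
```

```text
t 5.4 p [ 0.5286 -0.3451  0.121 ] w 0.325 gf 30.058141350746155
[0.5306, -0.345, 0.095] 12 offset [-0.0021, -0.0003, 0.026] ang [0.002, -0.002, -0.001] rows>= 0.5 0.0
```

View pics/s2.png

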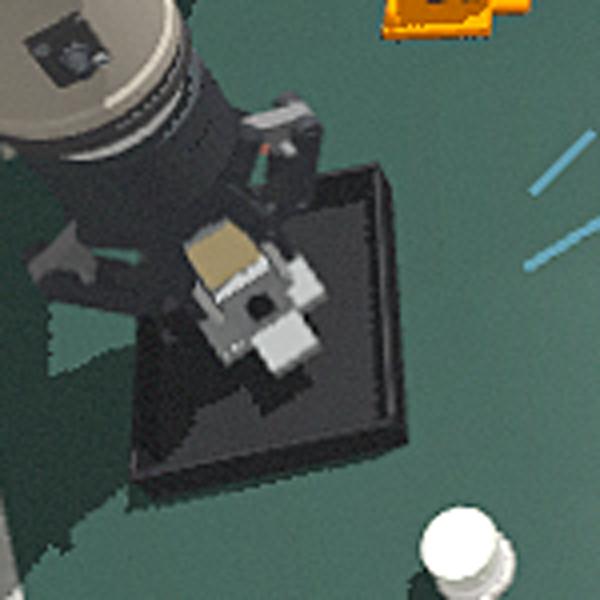

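The miscast is gripped level above the tray, at about (250,290) in the crop. Now I'll lower and release it.

drive_tool(
  deltas=[
    {"gripper":255,"offset":[-0.001,0,0.01],"angular":[0,0,0]},
    {"gripper":255,"offset":[-0.002,0,0.018],"angular":[0,0,0]},
    {"gripper":255,"offset":[-0.002,0,0.024],"angular":[0,0,0]},
    {"gripper":255,"offset":[-0.002,0,0.028],"angular":[0,0,0]},
    {"gripper":255,"offset":[-0.002,0,0.028],"angular":[0,0,0]},
  ],
)

```text
t: 5.95
eef_pos: [0.5308, -0.3453, 0.0935]
tool_rot: [-0.001, -0.104, 0.995, 0.0]
contact_force: [0.5, -1.3, -0.5]
gripper_width: 0.325
grasp_force: 30.1
```

drive_tool(
  deltas=[
    {"gripper":150,"offset":[0,0,0],"angular":[0,0,0]},
    {"gripper":120,"offset":[0,0,0],"angular":[0,0,0]},
    {"gripper":110,"offset":[0,0,0],"angular":[0,0,0]},
    {"gripper":110,"offset":[0,0,-0.005],"angular":[0,0,0]},
    {"gripper":110,"offset":[0,0,-0.01],"angular":[0,0,0]},
  ],
)

```text
t: 6.45
eef_pos: [0.5312, -0.3455, 0.1047]
tool_rot: [0.0, -0.104, 0.995, -0.0]
contact_force: [0.1, 0.3, 1.0]
gripper_width: 0.571
grasp_force: 0.0
```

drive_tool(
  deltas=[
    {"gripper":110,"offset":[0,0,-0.015],"angular":[0,0,0]},
    {"gripper":110,"offset":[0,0,-0.035],"angular":[0,0,0]},
    {"gripper":110,"offset":[0,0,-0.07],"angular":[0,0,0]},
    {"gripper":60,"offset":[0,0,-0.11],"angular":[0,0,0]},
    {"gripper":0,"offset":[0,0,-0.15],"angular":[0,0,0]},
  ],
)

```text
t: 6.95
eef_pos: [0.5309, -0.3455, 0.2569]
tool_rot: [0.0, -0.104, 0.995, -0.0]
contact_force: [1.5, 0.8, 0.6]
gripper_width: 0.884
grasp_force: 0.0
```

```bash
python3 - <<'E'
from h import *
plan(([.56,-.11,.25],29))
E
```

```text
t 6.95 p [ 0.5309 -0.3455  0.2569] w 0.884 gf 0.0
[0.56, -0.11, 0.25] 29 offset [-0.0772, 0.2244, 0.0068] ang [-0.001, 0.0, -0.379] rows>= 4.7 2.0
```

drive_tool(
  deltas=[
    {"gripper":0,"offset":[-0.015,0.045,0],"angular":[0,0,-0.1]},
    {"gripper":0,"offset":[-0.03,0.09,0],"angular":[0,0,-0.2]},
    {"gripper":0,"offset":[-0.046,0.135,0],"angular":[0,0,-0.3]},
    {"gripper":0,"offset":[-0.062,0.18,0.007],"angular":[0,0,-0.38]},
    {"gripper":0,"offset":[-0.077,0.224,0.007],"angular":[0,0,-0.38]},
  ],
)

```text
t: 7.45
eef_pos: [0.5599, -0.1085, 0.2481]
tool_rot: [0.0, -0.252, 0.968, -0.0]
contact_force: [1.6, 0.3, 0.0]
gripper_width: 0.999
grasp_force: 0.0
```

drive_tool(
  deltas=[
    {"gripper":0,"offset":[0,0,0],"angular":[0,0,0]},
    {"gripper":0,"offset":[0,0,0],"angular":[0,0,0]},
    {"gripper":0,"offset":[0,0,0],"angular":[0,0,0]},
  ],
)

```text
t: 7.75
eef_pos: [0.56, -0.112, 0.2481]
tool_rot: [0.0, -0.25, 0.968, -0.001]
contact_force: [-0.4, -1.4, -0.2]
gripper_width: 0.996
grasp_force: 0.0
```

```bash
python3 - <<'E'
from h import *
import pickle
m=optics.camera_model("wrist");im=optics.read_camera("wrist");cv2.imwrite("pics/w3.png",im);pickle.dump(m,open("w3.pkl","wb"))
a=cv2.resize(im[120:260,170:330],(480,420),interpolation=2)
s=optics.read_camera("scene");b=cv2.resize(s[210:315,70:165],(300,331),interpolation=2)
W=np.zeros((420,780,3),np.uint8);W[:,:480]=a;W[:331,480:]=b;cv2.imwrite("pics/w3c.png",W)
plan(([.59,-.094,.14],29),([.59,-.094,.093],29))
E
```

```text
t 7.85 p [ 0.5599 -0.1124  0.2477] w 1.002 gf 0.0
[0.59, -0.094, 0.14] 29 offset [-0.0353, 0.0017, 0.1077] ang [-0.001, 0.0, -0.003] rows>= 2.3 0.0
[0.59, -0.094, 0.093] 29 offset [-0.0, -0.0, 0.047] ang [0.0, 0.0, 0.0] rows>= 0.9 0.0
```

View pics/w3c.png

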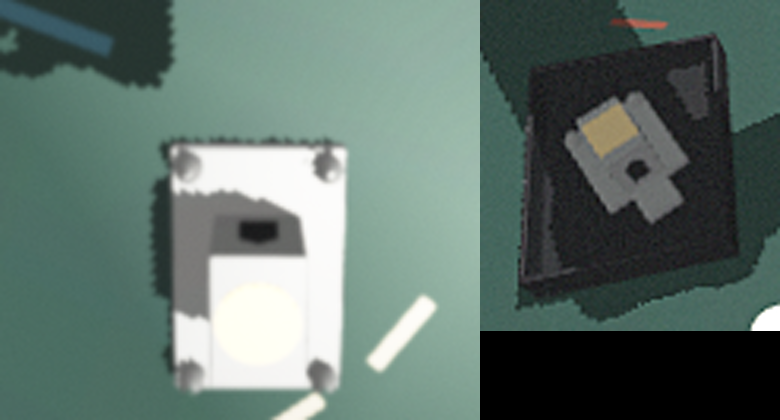

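The miscast lies flat in the tray, released. The sound roof's slab corners in the crop are near (170,145), (346,147), (340,388) and (173,388), with the round tag at (259,325).

```bash
python3 - <<'E'
from h import *
import pickle
m=pickle.load(open("w3.pkl","rb"))
c=np.array([(170,145),(346,147),(340,388),(173,388)])/3+[170,120]-.3
P=plane(m,c,.008);print(P.round(4).tolist(),P.mean(0).round(4),np.linalg.norm(np.diff(P,axis=0),axis=1))
print([np.degrees(np.arctan2(*(P[b]-P[a])[1::-1])).round(1) for a,b in((0,3),(1,2),(0,1))])
t=plane(m,np.array([(259,325)])/3+[170,120]-.3,.052)[0];print("tag",t)
plan(([.5905,-.094,.093],29))
E
```

```text
[[0.5672, -0.1372, 0.008], [0.5409, -0.0881, 0.008], [0.614, -0.0476, 0.008], [0.6414, -0.0974, 0.008]] [ 0.5909 -0.0926  0.008 ] [0.05570688 0.08355344 0.05679532]
[np.float64(28.2), np.float64(29.0), np.float64(118.2)]
tag [ 0.59156467 -0.09179572  0.052     ]
t 7.85 p [ 0.5599 -0.1124  0.2477] w 1.002 gf 0.0
[0.5905, -0.094, 0.093] 29 offset [-0.0357, 0.0015, 0.1547] ang [-0.001, 0.0, -0.003] rows>= 3.2 0.0
```

drive_tool(
  deltas=[
    {"gripper":0,"offset":[-0.02,0.001,0.02],"angular":[0,0,0]},
    {"gripper":0,"offset":[-0.0365,0.002,0.05],"angular":[0,0,0]},
    {"gripper":0,"offset":[-0.0365,0.002,0.09],"angular":[0,0,0]},
    {"gripper":0,"offset":[-0.0365,0.002,0.13],"angular":[0,0,0]},
    {"gripper":0,"offset":[-0.0365,0.002,0.154],"angular":[0,0,0]},
  ],
)

```text
t: 8.35
eef_pos: [0.5896, -0.0924, 0.0904]
tool_rot: [-0.002, -0.25, 0.968, 0.0]
contact_force: [0.0, -0.4, -0.7]
gripper_width: 0.999
grasp_force: 0.0
```

drive_tool(
  deltas=[
    {"gripper":0,"offset":[0,0,0],"angular":[0,0,0]},
    {"gripper":0,"offset":[0,0,0],"angular":[0,0,0]},
    {"gripper":255,"offset":[0,0,0],"angular":[0,0,0]},
    {"gripper":255,"offset":[0,0,0],"angular":[0,0,0]},
    {"gripper":255,"offset":[0,0,0],"angular":[0,0,0]},
  ],
  grip_force=40,
)

```text
t: 8.85
eef_pos: [0.5918, -0.0911, 0.0946]
tool_rot: [0.001, -0.251, 0.968, -0.0]
contact_force: [0.2, -0.3, 0.2]
gripper_width: 0.511
grasp_force: 0.0
```

drive_tool(
  deltas=[
    {"gripper":255,"offset":[0,0,0],"angular":[0,0,0]},
    {"gripper":255,"offset":[0,0,0],"angular":[0,0,0]},
    {"gripper":255,"offset":[0,0,0],"angular":[0,0,0]},
    {"gripper":255,"offset":[0,0,0],"angular":[0,0,0]},
  ],
)

```text
t: 9.25
eef_pos: [0.5917, -0.091, 0.0942]
tool_rot: [0.001, -0.251, 0.968, -0.0]
contact_force: [-0.9, 0.7, 5.4]
gripper_width: 0.321
grasp_force: 41.3
```

```bash
python3 - <<'E'
from h import *
plan(([.591,-.093,.27],29),([.5465,.2375,.27],7.7))
print(bot.get_obs()['contact_force'])
E
```

```text
t 9.25 p [ 0.5917 -0.091   0.0942] w 0.321 gf 41.325695514678955
[0.591, -0.093, 0.27] 29 offset [0.0014, -0.0016, -0.1758] ang [-0.001, 0.002, 0.001] rows>= 3.5 0.0
[0.5465, 0.2375, 0.27] 7.7 offset [-0.1213, 0.3106, 0.0] ang [-0.0, -0.0, 0.473] rows>= 6.7 2.5
[-0.92803908  0.74262444  5.35796105]
```

drive_tool(
  deltas=[
    {"gripper":255,"offset":[0,0,-0.01],"angular":[0,0,0]},
    {"gripper":255,"offset":[0,0,-0.04],"angular":[0,0,0]},
    {"gripper":255,"offset":[0,0,-0.08],"angular":[0,0,0]},
    {"gripper":255,"offset":[0,0,-0.12],"angular":[0,0,0]},
    {"gripper":255,"offset":[0,0,-0.16],"angular":[0,0,0]},
  ],
)

```text
t: 9.75
eef_pos: [0.5905, -0.0909, 0.2551]
tool_rot: [-0.0, -0.251, 0.968, 0.0]
contact_force: [0.9, -0.8, -1.1]
gripper_width: 0.32
grasp_force: 40.3
```

drive_tool(
  deltas=[
    {"gripper":255,"offset":[0,0,-0.02],"angular":[0,0,0]},
    {"gripper":255,"offset":[-0.0,0.0,-0.03],"angular":[0,0,0]},
    {"gripper":255,"offset":[-0.01,0.03,-0.03],"angular":[0,0,0]},
    {"gripper":255,"offset":[-0.025,0.065,-0.03],"angular":[0,0,0]},
    {"gripper":255,"offset":[-0.04,0.1,-0.03],"angular":[0,0,0]},
  ],
)

```text
t: 10.25
eef_pos: [0.5764, 0.0167, 0.2824]
tool_rot: [-0.001, -0.25, 0.968, 0.0]
contact_force: [1.2, 1.0, -2.1]
gripper_width: 0.324
grasp_force: 40.4
```

```bash
python3 - <<'E'
from h import *
plan(([.5465,.2375,.285],7.7))
E
```

```text
t 10.25 p [0.5764 0.0167 0.2824] w 0.324 gf 40.38412034511566
[0.5465, 0.2375, 0.285] 7.7 offset [-0.0808, 0.2077, -0.0026] ang [0.0, -0.002, 0.473] rows>= 4.5 2.5
```

drive_tool(
  deltas=[
    {"gripper":255,"offset":[-0.016,0.041,-0.003],"angular":[0,0,0.1]},
    {"gripper":255,"offset":[-0.032,0.083,-0.003],"angular":[0,0,0.2]},
    {"gripper":255,"offset":[-0.048,0.124,-0.003],"angular":[0,0,0.3]},
    {"gripper":255,"offset":[-0.064,0.166,-0.003],"angular":[0,0,0.4]},
    {"gripper":255,"offset":[-0.081,0.208,-0.003],"angular":[0,0,0.473]},
  ],
)

```text
t: 10.75
eef_pos: [0.546, 0.2384, 0.2852]
tool_rot: [-0.001, -0.066, 0.998, -0.0]
contact_force: [0.6, -0.5, -1.6]
gripper_width: 0.319
grasp_force: 40.3
```

drive_tool(
  deltas=[
    {"gripper":255,"offset":[0,0,0],"angular":[0,0,0]},
    {"gripper":255,"offset":[0,0,0.01],"angular":[0,0,0]},
    {"gripper":255,"offset":[0,0,0.025],"angular":[0,0,0]},
    {"gripper":255,"offset":[0,0,0.035],"angular":[0,0,0]},
    {"gripper":255,"offset":[0,0,0.035],"angular":[0,0,0]},
  ],
)

```text
t: 11.25
eef_pos: [0.5464, 0.2351, 0.2489]
tool_rot: [-0.002, -0.067, 0.998, -0.001]
contact_force: [-1.1, -0.1, -1.2]
gripper_width: 0.322
grasp_force: 40.3
```

```bash
python3 - <<'E'
from h import *
import pickle
plan(([.5465,.2375,.2145],7.7))
m=optics.camera_model("wrist");w=optics.read_camera("wrist");pickle.dump(m,open("w4.pkl","wb"));cv2.imwrite("pics/w4.png",w)
s=optics.read_camera("scene");cv2.imwrite("pics/s4.png",s)
W=np.hstack([cv2.resize(w[120:320,140:340],(400,400),interpolation=2),cv2.resize(s[60:200,270:410],(400,400),interpolation=2)])
cv2.imwrite("pics/c4.png",W)
E
```

```text
t 11.25 p [0.5464 0.2351 0.2489] w 0.322 gf 40.31939506530762
[0.5465, 0.2375, 0.2145] 7.7 offset [-0.0005, 0.0025, 0.0344] ang [-0.003, -0.005, -0.001] rows>= 0.7 0.0
```

View pics/c4.png

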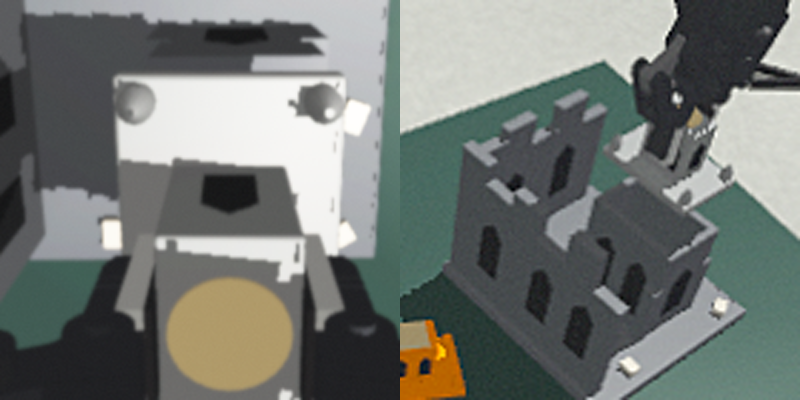

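The sound roof is held level above the tower and clear of it. Its far slab edge runs from (115,75) to (342,75) in the left crop. I'll compute its pose in the hand from that.

```bash
python3 - <<'E'
from h import *
import pickle
m=pickle.load(open("w4.pkl","rb"));s,p,r=state()
P=plane(m,np.array([(115,75),(343,75)])/2+[140,120]-.25,p[2]-.0942+.008);d=P[1]-P[0];x=r.as_matrix()[:,0]
c=P.mean(0)-x*.042
print(P.round(4),np.linalg.norm(d),np.degrees(np.arctan2(d[1],d[0]))-90,"center",c.round(4))
t=plane(m,np.array([(230,334)])/2+[140,120]-.25,p[2]-.0942+.052)[0];print("tag",t.round(4))
plan(([.5465,.2375,.2145],7.7)); print("tilt",np.degrees(np.arccos(-r.as_matrix()[2,2])))
E
```

```text
[[0.5057 0.2036 0.1647]
 [0.4986 0.2565 0.1647]] 0.05340036033254235 7.629073350377837 center [0.5438 0.2356 0.1646]
tag [0.5433 0.2358 0.2087]
t 11.35 p [0.5474 0.236  0.2509] w 0.323 gf 40.319278836250305
[0.5465, 0.2375, 0.2145] 7.7 offset [0.0007, 0.0016, 0.0364] ang [-0.001, -0.001, -0.0] rows>= 0.7 0.0
tilt 0.05983788786926211
```

The edge comes out at 53.4 mm instead of 56 mm, so I'll check for slip in the hand by triangulating the tag before I lower it.

```bash
python3 - <<'E'
from h import *
s,p,r=state()
M={};C={}
for n,(x0,y0,x1,y1) in dict(wrist=(200,240,310,330),scene=(355,85,390,115),top=(110,130,190,240)).items():
    M[n]=optics.camera_model(n);im=optics.read_camera(n);v=cv2.cvtColor(im,cv2.COLOR_BGR2HSV)
    mk=(v[...,0]>12)&(v[...,0]<32)&(v[...,1]>60)&(v[...,2]>80);k=np.zeros_like(mk);k[y0:y1,x0:x1]=1
    b=sorted(blobs(mk&k,8),key=lambda b:-b[1][4])[:2];print(n,[(x[0].round(1),x[1]) for x in b])
    if b:C[n]=b[0]
w=C["wrist"][0];st=C["wrist"][1];m=M["wrist"]
for z in(.189,.199,.209):
    Q=plane(m,[(st[0],w[1]),(st[0]+st[2],w[1]),(w[0],st[1]),(w[0],st[1]+st[3])],z);print(z,np.linalg.norm(Q[1]-Q[0]),np.linalg.norm(Q[3]-Q[2]),plane(m,w,z)[0])
if "scene" in C: print(tri(m,w,M["scene"],C["scene"][0]))
# slab/pinnacle edge grey profile at wrist image rows near far edge
im=cv2.imread("pics/w4.png");print(im[170,190:205,1],im[170,304:318,1]);print(im[150:165,255,1])
print("p",p)
E
```

```text
wrist [(array([254.3, 286.5]), array([ 223,  258,   64,   57, 2842], dtype=int32))]
scene [(array([373.5, 100.5]), array([371,  97,   5,   7,  23], dtype=int32))]
top [(array([119.2, 191.9]), array([116, 191,   7,   3,  16], dtype=int32))]
0.189 0.028772669217288445 0.029040749317942944 [0.55764869 0.238419   0.189     ]
0.199 0.026595429408910284 0.026843223777206247 [0.55151211 0.23758636 0.199     ]
0.209 0.024418189600532093 0.02464569823646977 [0.54537553 0.23675373 0.209     ]
(array([0.54851793, 0.2391012 , 0.20724112]), np.float64(0.005507264217585307))
[ 74  73  74  73  74  76  89 107 100  98 104 106 112 124 137] [150 160 167 173 176 178 180 190 193 160 200 238 240 230]
[ 74  75  72  74  75  81 101 139 183 217 234 241 242 243 243]
p [0.5474161  0.23601459 0.25086978]
```

The tag diameter and height match (24.4 mm at z 0.209), so nothing has slipped. Lowering to the hover height.

drive_tool(
  deltas=[
    {"gripper":255,"offset":[0,0.0015,0.01],"angular":[0,0,0]},
    {"gripper":255,"offset":[0,0.0015,0.02],"angular":[0,0,0]},
    {"gripper":255,"offset":[0,0.0015,0.028],"angular":[0,0,0]},
    {"gripper":255,"offset":[0,0.0015,0.033],"angular":[0,0,0]},
    {"gripper":255,"offset":[0,0.0015,0.0355],"angular":[0,0,0]},
  ],
)

```text
t: 12.0
eef_pos: [0.5467, 0.2384, 0.2147]
tool_rot: [-0.001, -0.068, 0.998, -0.0]
contact_force: [-1.0, 0.6, -0.7]
gripper_width: 0.317
grasp_force: 40.3
```

drive_tool(
  deltas=[
    {"gripper":255,"offset":[0,0,0],"angular":[0,0,0]},
    {"gripper":255,"offset":[0,0,0],"angular":[0,0,0]},
    {"gripper":255,"offset":[0,0,0],"angular":[0,0,0]},
    {"gripper":255,"offset":[0,0,0],"angular":[0,0,0]},
    {"gripper":255,"offset":[0,0,0],"angular":[0,0,0]},
  ],
)

```text
t: 12.5
eef_pos: [0.5472, 0.2386, 0.216]
tool_rot: [0.0, -0.068, 0.998, 0.0]
contact_force: [0.5, -0.5, -0.5]
gripper_width: 0.317
grasp_force: 40.3
```

```bash
python3 - <<'E'
from h import *
plan(([.5475,.2375,.2145],7.7));s=bot.get_obs();print(s['contact_force'],np.abs(s['joint_vel']).max())
E
```

```text
t 12.5 p [0.5472 0.2386 0.216 ] w 0.317 gf 40.323768854141235
[0.5475, 0.2375, 0.2145] 7.7 offset [-0.0001, -0.0011, 0.0015] ang [0.0, 0.001, 0.001] rows>= 0.0 0.0
[ 0.49910266 -0.53107162 -0.5484769 ] 0.001626628631990134
```

```bash
python3 -c "
from station import bot
print(bot.hand_in())"
```

```text
the job is handed in; nothing more can be done
None
```

I handed the job in at 12.5 s: the miscast roof lies flat and released in the reject tray. The sound roof is held level about 12 mm above the tower by measurement, centred to within a few mm; the judge's verdict was not shown.

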